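# Index the swivel tool rest and lock its wing nut

### The job

Pull up the red spring index ring, swing the blue tool-rest arm counter-clockwise (seen from above) to the very next notch, the one with the green dot, and let go so that the pin drops fully in. Only then tighten the wing nut clockwise, working in short arcs between the spokes of the yellow guard, until it comes up against its stop. Do not lean on the guard and leave everything else on the bench where it is.

Things in the scene. Friction and masses are not known exactly. Their poses are not given: they have to be found in the camera images.
- stand: Fixed ochre base of the swivel tool rest, disc of 200 mm diameter, 22 mm high. Origin: bench level, on the swivel axis; z up; x along the blue arm when in its first notch. The aluminium notch plate 165 mm from the axis, top 26 mm up, has 12 mm wide notches at -30, 0, +30, +60 degrees about z (counter-clockwise positive). The pin starts in the notch at 0.
- green_notch (a point): Target: the notch at +30 degrees, at the plate's top, 165 mm from the swivel axis. A green dot marks it, 27 mm further out; the other notches have dark dots.
- rest_arm (a joint): Angle (rad) of the blue arm about the stand's z, counter-clockwise positive: 0 in the first notch, 0.524 in the green-dot notch; range -0.62 to 1.15. Friction 0.15 N m; held with 0.01 rad of play while the pin is in a notch. Arm plate: top 36 mm above the bench, 196 mm disc at the axis, index ring 165 mm out.
- rest_bar (a point): Middle of the top of the dark tool-rest bar, 108 mm above the bench, 130 mm from the swivel axis on the arm's end opposite to the index ring. The bar is 150 mm long, across the arm.
- index_ring (a joint): Lift (m) of the spring pin under the red ring: 0 when home in a notch, at most 0.020. It is clear of the notch plate above 0.0125 and rides on the plate at about 0.012 between notches. Spring force 4 N at 0, 10 N at 0.016; it snaps back when let go. The pin is 9 mm thick, round-ended, and finds a notch within about 3 mm.
- ring_top (a point): Highest point of the red pull ring, 112 mm above the bench with the pin home. An upright hoop, 60 mm outer diameter, of 9 mm round bar, in the plane of the swivel axis and the arm: pinch its top bar crosswise to the arm. Axes: x outward along the arm, y across the arm (the 9 mm way), z up.
- wing_nut (a joint): Turn (rad) of the wing nut relative to the arm, growing clockwise seen from above (tightening); range 0 to 2.6, hard stop (tight) at 2.6. It starts slack, turns stiffly (0.12 N m), stays where it is left and rides round with the arm.
- nut_top (a point): Aluminium wing nut on the swivel axis; the point is on the axis, level with the wing tops, 81 mm above the bench. x lies along the wings and turns with the nut, z up. Two flat upright wings, 10 mm thick, reach 72 mm from the axis on either side, from 47 to 81 mm above the bench; hub 36 mm wide. The wings pass freely under the guard.
- guard: Yellow guard riding on the arm: three level spokes of 8 mm bar, 90 to 98 mm above the bench, from a 26 mm disc on the axis to legs 88 mm out, at 60, 180 and 300 degrees from the arm's direction. Origin: swivel axis, bench level; x along the arm towards the ring, z up. Fingers reach a wing only from above, through the three gaps.
- bowl: Bystander: turned maple bowl, 124 mm wide, 55 mm high. Origin under its centre.
- mallet: Bystander: wooden mallet lying down, 270 mm long, head 64 mm thick. Origin on the bench under the handle, head towards its x.
- discs: Bystander: stack of brown sanding discs, 125 mm wide, 24 mm high. Origin under its centre.
- glue: Bystander: yellow glue bottle, 60 mm wide, 170 mm high. Origin under its centre.
- wax: Bystander: green wax tin, 84 mm wide, 50 mm high. Origin under its centre.
- blank: Bystander: pale wooden turning blank 170 x 45 x 45 mm, lying along its x. Origin under its centre.
- driver: Bystander: blue-handled screwdriver, 200 mm long, lying along its x. Origin on the bench under it.

How it is judged:
On the way, in this order (a step that is already met when the one before it is completed fails the run):
1. the index ring is pulled up so that the pin is clear of its notch (value of joint index_ring above 0.0125 m), for 0.05 s.
2. the arm stands in the green-dot notch, the pin fully home and let go (value of joint rest_arm between 0.485 and 0.562 rad and value of joint index_ring below 0.003 m and contact force between index_ring and the fingers below 0.5 N), for 0.2 s.
3. the wing nut is turned clockwise up to its stop (value of joint wing_nut above 2.5 rad), for 0.2 s.
At the end, for the whole second after the job is handed in: The arm is in the green-dot notch (0.524 rad, within about 0.038) with the index pin home (lift under 3 mm), and the wing nut is at its stop (over 2.5 of 2.6 rad) and still (value of joint rest_arm between 0.485 and 0.562 rad and value of joint index_ring below 0.003 m and value of joint wing_nut above 2.5 rad and velocity of joint wing_nut below 0.1 rad/s); the robot touches nothing.
It fails at once if the robot leans on the guard (over 12 N) (contact force between any of the fingers, the arm and guard above 12 N).
It fails at once if a bystander is shifted more than 30 mm (distance of any of bowl, mallet, discs, glue, wax, blank, driver from where it was at the start of the episode above 0.03 m).
It also fails if it takes over 61 s, if anything falls off the work surface, if the arm or the gripper's body presses on something with over 40 N, if the wrist force passes 120 N, or if a joint passes its speed limit or range.

### The arm

A 6-joint arm with a two-finger parallel gripper is mounted at the origin on the work surface. World frame = base frame: x ahead of the robot, y to its left, z up, the work surface at z = 0. Lengths are in m, angles in rad, forces in N, time in s.
With the tool pointing down it reaches from about 0.4 to 0.825 m from the base axis. Payload 7 kg.
Tool frame: the origin (TCP) lies between the finger pads; the fingertips stand 8 mm ahead of it and the grasp point (between the pads) lies 11 mm behind it (arm.finger_overhang is the distance from the TCP to the fingertips, in m); z points along the fingers, y is the line along which they close (so a half turn about z gives the same grasp; the last joint's range is limited). The gripper opens to 88 mm and grips with 3 to 60 N. Pads are 19 mm wide; open, the fingers measure 130 mm over their backs; the gripper's body (78 mm by 193 mm) begins 47 mm behind the grasp point.
Start: joints at [1.633, 0.359, 0.012, 0, -1.224, -0.288], TCP at [0.151, 0.658, 0.235] pointing down, gripper open.
Joint ranges: [-3.07, 3.07], [-1.43, 2.12], [-1.02, 1.25], [-3.03, 1.67], [-3.05, -0], [-3.03, 3.03]. Speed limits (rad/s): [2.39, 2.39, 3.01, 3.14, 3.14, 3.14].

### API

Orientations are given as [roll, pitch, yaw] about the fixed x, y, z axes, in that order (R = Rz(yaw) Ry(pitch) Rx(roll)).
In Python, from station import arm gives the robot as it stands.
- The arm moves only by the tool move_arm, never from a script. Its argument "rows" is text: rows parted by semicolons, each of 7 numbers parted by spaces: the turn, a rotation vector about the tool's x, y, z in degrees, then the shift along the tool's x, y, z in m, then the finger opening in m, from 0 to 0.0876. A call has 1 to 8 rows; each row shifts and turns the commanded pose from where the row before left it, along the tool's axes as they then stand; what a row does not reach is not made up. A row lasts 1/8 s, in which the tool goes at most 62.5 mm and 10.7 degrees, less where a joint would pass 70% of its speed; a pose out of reach is approached as far as the arm can. A call is refused whole if a number of a shift passes 0.0625 or a number of a turn 10.7, either way. A call with a gripper value outside its range is refused whole. The fingers move at their own pace and stop on an object; "squeeze" is the grip in N (left out, the last holds). Time passes only in rows, so rows that do not move let the fingers close. It gives the time, the measured TCP pose, the force, the opening and the grip force at its end, in the units of the state.
- arm.get_state(): the state, without advancing time (a new reading comes with each control period).
- arm.grab_frame(name): name is "side" or "top" or "wrist"; returns (picture, depth): 480x640x3 uint8, blue, green, red; 480x640 float32, m along the optical axis (not along the pixel's ray), 0 where there is no reading.
- arm.camera_model(name): a dict with "mtx" (3x3 intrinsics, pixels), "camera_from_world" (4x4, takes a point from world to camera coordinates); the wrist camera has in their place "mount" (4x4, takes a point from camera to tool coordinates, whose origin is the TCP and whose axes are the flange's). Camera axes: x right, y down, z forward; pixel columns grow to the right and rows downward; lengths in m; the calibration is good to about 2 mm. A picture is of the moment at which its call begins: read the wrist's pose just before it. camera_model takes no time and is no camera call.
- arm.job_done(): hands the job in; it is judged then, once.
The state is a dict: "t": time; "q": joint angles; "qd": joint speeds; "joint_efforts": joint torques, N m; "eef_pos": TCP position; "ee_rot": TCP orientation; "force": force on the tool from outside, world axes, zero at the start; "moment": the same for the moment, N m; "width": finger opening in m; "gripper_force": force on a finger pad.
Only numpy, scipy, OpenCV 4.12 (cv2) and the standard library are available. Lean on these libraries where they do the work, as an engineer would, in place of code of your own. Each camera call takes 0.05 s, during which the arm holds its last target. There are 200 camera calls.

## Working session

There is one attempt and no reset: what is moved stays moved. The work goes in short steps, Python scripts to look and compute and a tool call to move; the robot and the scene stay as the last step left them, time stands still between calls to the robot, and variables do not carry over. Pictures are saved under pics/ and viewed, at most 10 in all, crops included, and the job is handed in when it is done.

Besides the shell and the picture viewer there is one more tool, called after ">>>" by a JSON object that holds its "fn" and its "kwargs", one argument or row to a line. move_arm: Moves the arm, as the interface text tells. Its arguments: {"type":"object","properties":{"rows":{"type":"string"},"squeeze":{"type":"number"}},"required":["rows"]}

```bash
ls; mkdir -p pics; cat > h.py <<'E'
import numpy as np, cv2
from station import arm
from scipy.spatial.transform import Rotation as R
def cam(name):
    m=arm.camera_model(name); s=arm.get_state()
    if name=="wrist":
        T=np.eye(4);T[:3,:3]=R.from_euler('xyz',s["ee_rot"]).as_matrix();T[:3,3]=s["eef_pos"]
        W=T@np.array(m["mount"])
    else: W=np.linalg.inv(np.array(m["camera_from_world"]))
    img,d=arm.grab_frame(name)
    return img,d,np.array(m["mtx"]),W
def pts(d,K,W,mask):
    v,u=np.nonzero(mask&(d>0)); z=d[v,u]
    P=np.stack([(u-K[0,2])/K[0,0]*z,(v-K[1,2])/K[1,1]*z,z])
    return (W[:3,:3]@P).T+W[:3,3]
def ray(u,v,h,K,W):
    r=W[:3,:3]@np.linalg.solve(K,[u,v,1.]); return W[:3,3]+r*(h-W[2,3])/r[2]
E
python3 - <<'E'
from h import *
for n in ("top","side"):
    i,d,K,W=cam(n); cv2.imwrite(f"pics/{n}0.png",i); np.savez(f"{n}0.npz",i=i,d=d,K=K,W=W); print(n,W[:3,3],W[:3,2])
s=arm.get_state(); print(s)
print(arm.camera_model("wrist"))
E
```

```text
pics
top [0.29953467 0.02312019 1.49380907] [ 0.16263719 -0.00318259 -0.98668081]
side [ 0.39295839 -0.74628875  0.62870352] [ 0.15265911  0.81969151 -0.55208787]
{'t': 0.1, 'q': array([ 1.63309641e+00,  3.59308594e-01,  1.11698448e-02, -2.99763831e-04,
       -1.22409531e+00, -2.88064507e-01]), 'qd': array([-0.00057747, -0.00177594,  0.00195079, -0.00080795,  0.00032018,
       -0.00125147]), 'joint_efforts': array([-1.35780218e-03, -5.84165025e+01,  2.93749130e+01,  7.01555684e+00,
        1.01764721e-02, -4.92874153e-05]), 'eef_pos': array([0.15105566, 0.6574557 , 0.23373069]), 'ee_rot': array([ 3.14013409e+00, -1.38290548e-04, -2.25866383e-01]), 'force': array([-0.09653954,  0.12872303,  0.44391751]), 'moment': array([ 0.01278326, -0.05007066,  0.00123328]), 'gripper_force': 0.0, 'width': 0.08774463095662415}
{'mtx': array([[412.50081912,   0.        , 324.0250205 ],
       [  0.        , 412.50081912, 227.07310685],
       [  0.        ,   0.        ,   1.        ]]), 'mount': array([[-4.11018106e-05, -9.68246585e-01, -2.49997098e-01,
         6.59538424e-02],
       [ 9.99999984e-01, -8.30040321e-05,  1.57068066e-04,
         4.29407269e-04],
       [-1.72831386e-04, -2.49997087e-01,  9.68246573e-01,
        -1.51033677e-01],
       [ 0.00000000e+00,  0.00000000e+00,  0.00000000e+00,
         1.00000000e+00]])}
```

View pics/top0.png

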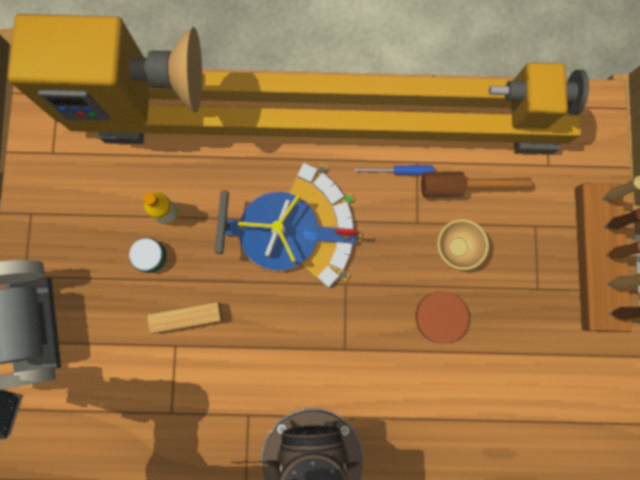

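View pics/side0.png

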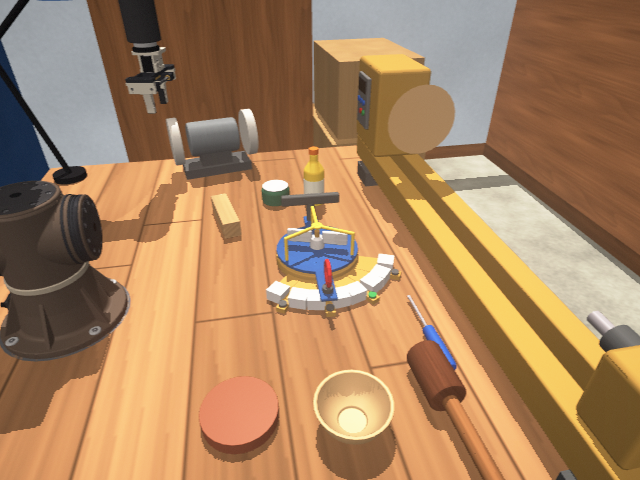

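The top view shows the stand's axis near (278,227), the red ring near (345,232), the green dot at (348,199) and the tool-rest bar at (222,222). The blue arm points to image right, which is −y. In the side view the ring is at (328,275) and the green dot at (373,295). No bystander is close to the ring's swing.

```bash
python3 - <<'E'
from h import *
for n,roi in (("top",(150,300,200,380)),("side",(190,320,260,400))):
    f=np.load(n+"0.npz"); i,d,K,W=f["i"],f["d"],f["K"],f["W"]
    m=np.zeros(d.shape,bool); a,b,c,e=roi; m[a:b,c:e]=1
    H,S,V=cv2.split(cv2.cvtColor(i,cv2.COLOR_BGR2HSV))
    red=m&((H<6)|(H>172))&(S>150); green=m&(H>45)&(H<80)&(S>120); blue=m&(H>100)&(H<125)&(S>130); yel=m&(H>22)&(H<34)&(S>130)
    for nm,k in (("red",red),("green",green),("yel",yel),("blue",blue)):
        p=pts(d,K,W,k); print(n,nm,len(p),np.median(p,0).round(4),p.min(0).round(3),p.max(0).round(3))
    k=cv2.moments(green.astype(np.uint8)); print("green dot",ray(k['m10']/k['m00'],k['m01']/k['m00'],.022,K,W))
    p=pts(d,K,W,yel); t=p[p[:,2]>.085]; print("spokes",len(t),t.mean(0),t.min(0),t.max(0))
    p=pts(d,K,W,red); t=p[p[:,2]>.1]; print("ringtop",t.mean(0), len(t))
    p=pts(d,K,W,blue); 
    if n=="top":
        q=p[abs(p[:,2]-.036)<.008][:,:2]; (cx,cy),r=cv2.minEnclosingCircle(q.astype(np.float32)); print("blue",q.mean(0),cx,cy,r)
        cv2.imwrite("pics/topc.png",cv2.resize(i[150:300,200:380],None,fx=4,fy=4,interpolation=2))
E
```

```text
top red 98 [ 0.5362 -0.0678  0.097 ] [ 0.532 -0.091  0.054] [ 0.54  -0.042  0.113]
top green 28 [ 0.6333 -0.0745  0.0162] [ 0.626 -0.08   0.008] [ 0.64  -0.067  0.021]
top yel 384 [0.5471 0.0871 0.096 ] [ 0.464 -0.085 -0.002] [0.645 0.192 0.106]
top blue 3572 [0.5364 0.0994 0.0351] [ 0.451 -0.087  0.024] [0.638 0.224 0.092]
green dot [ 0.63153913 -0.07335392  0.022     ]
spokes 344 [0.54701263 0.09658187 0.09640087] [0.46376661 0.04665153 0.08649069] [0.6222999  0.18598073 0.1062416 ]
ringtop [ 0.53567356 -0.06966963  0.10686431] 42
blue [0.53991419 0.09203673] 0.531055212020874 0.06876806914806366 0.15582911670207977
side red 145 [ 0.5368 -0.0792  0.0918] [ 0.533 -0.1    0.06 ] [ 0.541 -0.046  0.114]
side green 25 [ 0.6346 -0.0743  0.0175] [ 0.628 -0.083  0.016] [ 0.641 -0.067  0.02 ]
side yel 778 [0.5878 0.0203 0.013 ] [ 0.432 -0.108  0.001] [0.684 0.216 0.102]
side blue 1135 [0.526  0.045  0.0377] [ 0.451 -0.094  0.034] [0.64  0.238 0.041]
green dot [ 0.63294564 -0.07987022  0.022     ]
spokes 187 [0.54601094 0.09525644 0.09874813] [0.46738805 0.0422917  0.08970805] [0.62049471 0.18426635 0.10155019]
ringtop [ 0.53709499 -0.07823659  0.10802396] 58
```

View pics/topc.png

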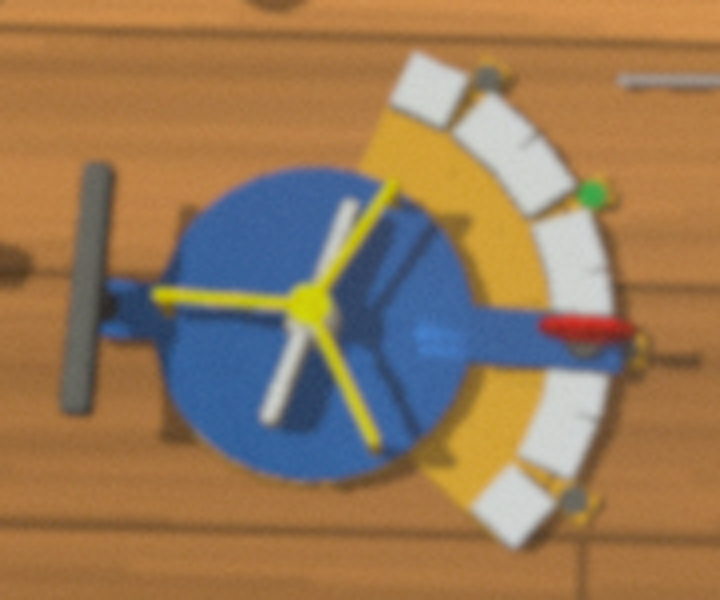

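```bash
cat >> h.py <<'E'
def tooldown(yaw_deg): return R.from_euler('xyz',[np.pi,0,np.radians(yaw_deg)])
def plan(wps,op,start=None):
    """wps: list of (x,y,z,yaw,nrows); prints rows in tool axes from the measured (or given) pose"""
    s=arm.get_state()
    p,r=(np.array(s["eef_pos"]),R.from_euler('xyz',s["ee_rot"])) if start is None else (np.array(start[:3]),tooldown(start[3]))
    out=[]
    for x,y,z,yaw,n in wps:
        p0=p.copy(); g=tooldown(yaw); rv=(r.inv()*g).as_rotvec()/n
        for k in range(n):
            t=p0+(np.array([x,y,z])-p0)*(k+1)/n
            sh=np.round(r.inv().apply(t-p),4); dr=np.round(np.degrees(rv),1)
            p=p+r.apply(sh); r=r*R.from_rotvec(np.radians(dr))
            out.append(" ".join("%g"%(q+0) for q in [*dr,*sh])+" %g"%op)
    for k in range(0,len(out),8): print("; ".join(out[k:k+8]))
    print("end",p.round(4),np.degrees(r.as_euler('xyz')).round(1))
E
python3 - <<'E'
from h import *
f=np.load("top0.npz"); K,W=f["K"],f["W"]
c=ray(278,225.75,.098,K,W); a=ray(200+85/4,150+165/4,.108,K,W); b=ray(200+75/4,150+410/4,.108,K,W)
d=a-b; th=np.degrees(np.arctan2(d[1],d[0]))-90; print("axis",c,"bar len",np.hypot(*d[:2]),"mid",(a+b)/2,"arm dir",th)
plan([(0.536,-0.085,0.235,-92.5,16)],0.0876)
E
```

```text
axis [0.54460141 0.09396682 0.098     ] bar len 0.14486325840783507 mid [0.54937181 0.22858416 0.108     ] arm dir -89.61270629505731
0 0 5 0.0338 0.0398 0 0.0876; 0 0 5 0.0372 0.0368 0 0.0876; 0 0 5 0.0403 0.0333 0 0.0876; 0 0 5 0.043 0.0297 -0.0001 0.0876; 0 0 5 0.0454 0.0259 0 0.0876; 0 0 5 0.0475 0.0218 0 0.0876; 0 0 5 0.0492 0.0176 0 0.0876; 0 0 5 0.0506 0.0132 0 0.0876
0 0 5 0.0515 0.0088 0 0.0876; 0 0 5 0.0521 0.0042 -0.0001 0.0876; 0 0 5 0.0523 -0.0003 0 0.0876; 0 0 5 0.052 -0.0049 0 0.0876; 0 0 5 0.0515 -0.0094 0 0.0876; 0 0 5 0.0504 -0.0138 0 0.0876; 0 0 5 0.049 -0.0182 0 0.0876; 0 0 5 0.0472 -0.0223 -0.0001 0.0876
end [ 0.536 -0.085  0.235] [ 1.80e+02 -1.00e-01 -9.29e+01]
```

>>> {"fn": "move_arm", "kwargs": {
  "rows": "0 0 5 0.034 0.04 0 0.0876; 0 0 5 0.037 0.037 0 0.0876; 0 0 5 0.04 0.033 0 0.0876; 0 0 5 0.043 0.03 0 0.0876; 0 0 5 0.045 0.026 0 0.0876; 0 0 5 0.0475 0.022 0 0.0876; 0 0 5 0.049 0.0175 0 0.0876; 0 0 5 0.0505 0.013 0 0.0876"
}}

```text
t: 1.1
eef_pos: [0.3431, 0.2851, 0.2345]
ee_rot: [-3.141, 0.0, -0.926]
force: [1.9, 0.3, -0.6]
width: 0.0877
gripper_force: 0.0
```

>>> {"fn": "move_arm", "kwargs": {
  "rows": "0 0 5 0.0515 0.009 0 0.0876; 0 0 5 0.052 0.004 0 0.0876; 0 0 5 0.052 0 0 0.0876; 0 0 5 0.052 -0.005 0 0.0876; 0 0 5 0.0515 -0.0095 0 0.0876; 0 0 5 0.0505 -0.014 0 0.0876; 0 0 5 0.049 -0.018 0 0.0876; 0 0 5 0.047 -0.022 0 0.0876"
}}

```text
t: 2.1
eef_pos: [0.5351, -0.0858, 0.2344]
ee_rot: [3.141, 0.0, -1.625]
force: [1.2, 1.0, 0.1]
width: 0.0878
gripper_force: 0.0
```

```bash
sleep 0; python3 - <<'E'
from h import *
i,d,K,W=cam("wrist"); cv2.imwrite("pics/w1.png",i); np.savez("w1.npz",i=i,d=d,K=K,W=W)
s=arm.get_state(); print(s["t"],s["eef_pos"],np.degrees(s["ee_rot"]),s["force"])
E
```

```text
2.15 [ 0.53694757 -0.0897379   0.23383085] [ 1.79954280e+02 -1.06549475e-01 -9.34362405e+01] [ 4.60220372 -3.02140794  3.66051786]
```

View pics/w1.png

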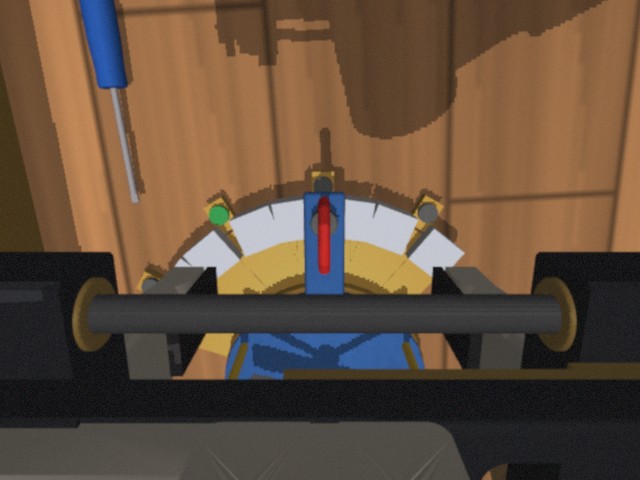

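The wrist view shows the red ring upright at columns 318–330, rows 197–272. It is centred between the open fingers, and the green dot is at (218,215).

```bash
python3 - <<'E'
from h import *
f=np.load("w1.npz"); i,d,K,W=f["i"],f["d"],f["K"],f["W"]
H,S,V=cv2.split(cv2.cvtColor(i,cv2.COLOR_BGR2HSV)); m=np.zeros(d.shape,bool); m[180:290,200:345]=1
red=m&((H<6)|(H>172))&(S>150); p=pts(d,K,W,red); print(len(p),p.min(0),p.max(0),np.median(p,0))
t=p[p[:,2]>p[:,2].max()-.006]; print("top",t.mean(0),len(t))
l=cv2.fitLine(p[:,:2].astype(np.float32),2,0,.01,.01).ravel(); print("plane dir",np.degrees(np.arctan2(l[1],l[0])))
g=cv2.moments((m&(H>45)&(H<80)&(S>120)).astype(np.uint8)); print("green",ray(g['m10']/g['m00'],g['m01']/g['m00'],.022,K,W))
print("start dot",ray(323,187,.022,K,W))
s=arm.get_state(); print(s["t"],s["eef_pos"],np.degrees(s["ee_rot"]),s["force"])
E
```

```text
853 [ 0.52995888 -0.09846001  0.08311965] [ 0.53969877 -0.04423999  0.11407953] [ 0.53478742 -0.0764543   0.10845   ]
top [ 0.53493968 -0.06922525  0.11052098] 448
plane dir 87.267586
green [ 0.62982059 -0.07567531  0.022     ]
start dot [ 0.5341907  -0.09598938  0.022     ]
2.15 [ 0.53694757 -0.0897379   0.23383085] [ 1.79954280e+02 -1.06549475e-01 -9.34362405e+01] [ 4.60220372 -3.02140794  3.66051786]
```

>>> {"fn": "move_arm", "kwargs": {
  "rows": "0 0 0 -0.008 0 0.03 0.0876; 0 0 0 -0.007 0 0.04 0.0876; 0 0 0 0 0 0.02 0.0876; 0 0 0 0 0 0 0.0876"
}}

```text
t: 2.65
eef_pos: [0.5341, -0.0692, 0.1429]
ee_rot: [3.138, -0.001, -1.622]
force: [0.5, -0.3, 0.7]
width: 0.0877
gripper_force: 0.0
```

>>> {"fn": "move_arm", "kwargs": {
  "rows": "0 0 0 0.0005 -0.001 0.03 0.06; 0 0 0 0 0 0.02 0.05; 0 0 0 0 0 0 0.03; 0 0 0 0 0 0 0; 0 0 0 0 0 0 0; 0 0 0 0 0 0 0",
  "squeeze": 35
}}

```text
t: 3.4
eef_pos: [0.5368, -0.0695, 0.0954]
ee_rot: [-3.14, 0.0, -1.622]
force: [0.4, -0.3, 0.3]
width: 0.0331
gripper_force: 0.0
```

>>> {"fn": "move_arm", "kwargs": {
  "rows": "0 0 0 0 0 0.001 0; 0 0 0 0 0 0 0; 0 0 0 0 0 0 0; 0 0 0 0 0 0 0"
}}

```text
t: 3.9
eef_pos: [0.5363, -0.0696, 0.0936]
ee_rot: [3.141, -0.0, -1.622]
force: [-1.0, 0.3, 0.6]
width: 0.0078
gripper_force: 35.0
```

>>> {"fn": "move_arm", "kwargs": {
  "rows": "0 0 0 0 0 -0.006 0; 0 0 0 0 0 -0.006 0; 0 0 0 0 0 -0.0045 0; 0 0 0 0 0 0 0"
}}

```text
t: 4.4
eef_pos: [0.5358, -0.0696, 0.1098]
ee_rot: [3.141, 0.0, -1.622]
force: [-0.2, 0.3, -10.9]
width: 0.0083
gripper_force: 35.0
```

```bash
python3 - <<'E'
from h import *
s=arm.get_state(); print(s["t"],s["eef_pos"],np.degrees(s["ee_rot"]),s["force"],s["width"])
c=np.array([.543,.0945]); r=np.hypot(*(s["eef_pos"][:2]-c)); print(r,np.degrees(np.arctan2(*(s["eef_pos"][:2]-c)[::-1])))
# arc: tool moves +30 deg ccw about axis, 10 rows of 3 deg
n=10; b0=-92.7; z=0.110; r=.165
P=[(c[0]+r*np.cos(np.radians(b0+3*k)),c[1]+r*np.sin(np.radians(b0+3*k)),z,-92.9+3*k,1) for k in range(n+1)]
plan(P[1:],0,start=(*P[0][:3],-92.9))
E
```

```text
4.4 [ 0.53575616 -0.06961977  0.10981773] [ 1.79943209e+02  6.33364274e-03 -9.29572754e+01] [ -0.24783062   0.29688231 -10.93882726] 0.008288095587053047
0.16427955390357846 -92.52725421221297
0 0 -3 -0.0003 -0.0086 0 0; 0 0 -3 -0.0002 -0.0087 0 0; 0 0 -3 -0.0003 -0.0086 0 0; 0 0 -3 -0.0002 -0.0086 0 0; 0 0 -3 -0.0003 -0.0087 0 0; 0 0 -3 -0.0002 -0.0086 0 0; 0 0 -3 -0.0003 -0.0086 0 0; 0 0 -3 -0.0002 -0.0087 0 0
0 0 -3 -0.0003 -0.0086 0 0; 0 0 -3 -0.0003 -0.0086 0 0
end [ 0.6186 -0.0521  0.11  ] [-180.     0.   -62.9]
```

>>> {"fn": "move_arm", "kwargs": {
  "rows": "0 0 -3 -0.0002 -0.0086 0 0; 0 0 -3 -0.0002 -0.0086 0 0; 0 0 -3 -0.0002 -0.0086 0 0; 0 0 -3 -0.0002 -0.0086 0 0; 0 0 -3 -0.0002 -0.0086 0 0; 0 0 -3 -0.0003 -0.0087 0 0; 0 0 -3 -0.0003 -0.0087 0 0; 0 0 -3 -0.0003 -0.0087 0 0"
}}

```text
t: 5.4
eef_pos: [0.6031, -0.059, 0.109]
ee_rot: [3.139, 0.001, -1.202]
force: [-0.6, -1.5, -9.9]
width: 0.0078
gripper_force: 35.0
```

>>> {"fn": "move_arm", "kwargs": {
  "rows": "0 0 -3 -0.0003 -0.0086 0 0; 0 0 -3 -0.0003 -0.0086 0 0; 0 0 0 0 0 0 0; 0 0 0 0 0 0 0; 0 0 0 0 0 0 0"
}}

```text
t: 6.02
eef_pos: [0.6194, -0.0517, 0.11]
ee_rot: [3.141, 0.0, -1.099]
force: [2.2, -2.0, -11.1]
width: 0.0079
gripper_force: 35.0
```

```bash
python3 - <<'E'
from h import *
i,d,K,W=cam("wrist"); cv2.imwrite("pics/w2.png",i); np.savez("w2.npz",i=i,d=d,K=K,W=W)
s=arm.get_state(); print(s["t"],s["eef_pos"],np.degrees(s["ee_rot"]),s["force"],s["width"])
c=np.array([.543,.0945]); r=np.hypot(*(s["eef_pos"][:2]-c)); print(r,np.degrees(np.arctan2(*(s["eef_pos"][:2]-c)[::-1])))
E
```

```text
6.075 [ 0.61951565 -0.05167523  0.11007814] [ 1.79998872e+02  3.32554753e-04 -6.29748531e+01] [  1.83790998  -1.44836061 -11.63293375] 0.00792801276622809
0.16499043118923393 -62.370119921002775
```

View pics/w2.png

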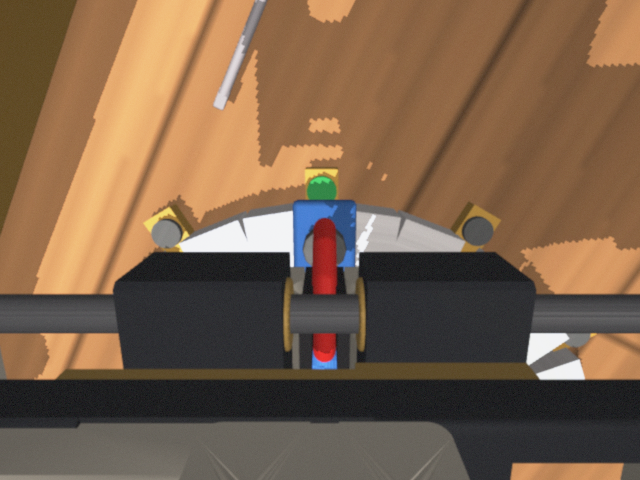

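The blue arm (columns 294–356) points straight at the green dot at (321,188), so it is over the target notch. I'll lower the pin and let go.

>>> {"fn": "move_arm", "kwargs": {
  "rows": "0 0 0 0 0 0.006 0; 0 0 0 0 0 0.006 0; 0 0 0 0 0 0.004 0; 0 0 0 0 0 0 0; 0 0 0 0 0 0 0.02; 0 0 0 0 0 0 0.05; 0 0 0 0 0 0 0.05; 0 0 0 0 0 0 0.05"
}}

```text
t: 7.08
eef_pos: [0.62, -0.0515, 0.0944]
ee_rot: [-3.141, -0.0, -1.098]
force: [-0.1, 1.0, 0.5]
width: 0.0419
gripper_force: 0.0
```

>>> {"fn": "move_arm", "kwargs": {
  "rows": "0 0 0 0 0 -0.02 0.05; 0 0 0 0 0 -0.04 0.05; 0 0 0 0 0 -0.06 0.05; 0 0 0 -0.03 0 -0.02 0.05; 0 0 0 -0.02 0 0 0.05; 0 0 0 0 0 0 0.05; 0 0 0 0 0 0 0.05"
}}

```text
t: 7.95
eef_pos: [0.5966, -0.0071, 0.2329]
ee_rot: [3.14, 0.0, -1.098]
force: [-0.7, -0.6, 0.2]
width: 0.0498
gripper_force: 0.0
```

```bash
python3 - <<'E'
from h import *
s=arm.get_state(); print(s["t"],s["eef_pos"],np.degrees(s["ee_rot"]),s["force"],s["width"])
i,d,K,W=cam("wrist"); cv2.imwrite("pics/w3.png",i); np.savez("w3.npz",i=i,d=d,K=K,W=W)
i,d,K,W=cam("top"); np.savez("t3.npz",i=i,d=d,K=K,W=W); cv2.imwrite("pics/t3.png",cv2.resize(i[150:300,200:380],None,fx=4,fy=4,interpolation=2))
i,d,K,W=cam("side"); np.savez("s3.npz",i=i,d=d,K=K,W=W); cv2.imwrite("pics/s3.png",cv2.resize(i[180:320,240:420],None,fx=4,fy=4,interpolation=2))
E
```

```text
7.95 [ 0.59656012 -0.00708261  0.23292188] [ 1.79896258e+02  1.74378201e-02 -6.29080189e+01] [-0.71655585 -0.55112397  0.21733779] 0.049816567557804455
```

View pics/s3.png

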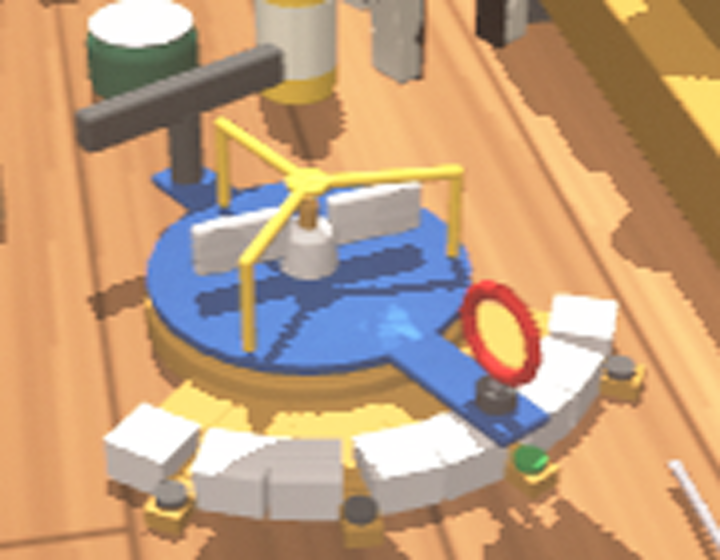

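View pics/w3.png

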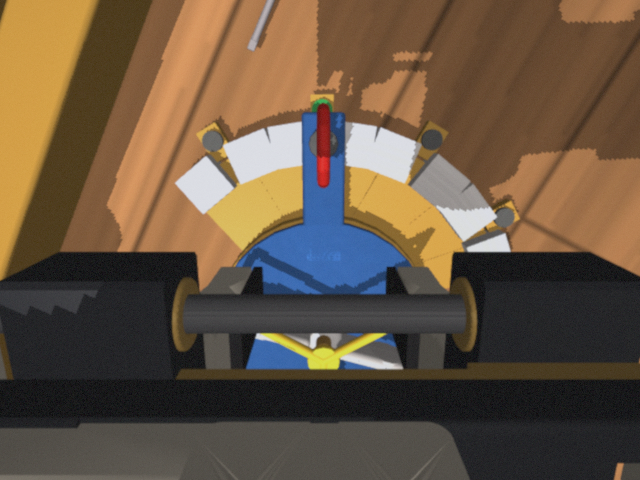

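The ring is let go and the arm is in line with the green dot. In the wrist view the wings appear on both sides of the guard disc at (323,358). Next I'll measure the pin's height, the axis and the wing direction.

```bash
python3 - <<'E'
from h import *
for n in ("t3","s3","w3"):
    f=np.load(n+".npz"); i,d,K,W=f["i"],f["d"],f["K"],f["W"]
    H,S,V=cv2.split(cv2.cvtColor(i,cv2.COLOR_BGR2HSV))
    a=pts(d,K,W,np.ones(d.shape,bool)); v,u=np.nonzero(d>0); S=S[v,u];H=H[v,u];V=V[v,u]
    rr=np.hypot(a[:,0]-.5435,a[:,1]-.0945)
    red=((H<6)|(H>172))&(S>150)&(rr<.22)&(rr>.12)&(a[:,2]<.14); p=a[red]; t=p[p[:,2]>p[:,2].max()-.006]; print(n,"ring",p[:,2].max(),t.mean(0),len(t))
    y=(H>22)&(H<34)&(S>110)&(rr<.1)&(abs(a[:,2]-.096)<.008); 
    if y.sum(): p=a[y]; cc=p[np.hypot(p[:,0]-.5435,p[:,1]-.0945)<.022]; print("guard disc",cc.mean(0),len(cc))
    w=(S<70)&(V>120)&(rr<.078)&(rr>.02)&(a[:,2]>.05)&(a[:,2]<.088); p=a[w]; print("wing",len(p))
    if len(p)>20:
        if n!="s3": p=p[p[:,2]>.074]
        l=cv2.fitLine(p[:,:2].astype(np.float32),2,0,.01,.01).ravel(); print(l,np.degrees(np.arctan2(l[1],l[0])),p.min(0),p.max(0))
E
```

```text
Traceback (most recent call last):
ValueError: zero-size array to reduction operation maximum which has no identity
```

```bash
cat > m.py <<'E'
from h import *
def meas(n):
    f=np.load(n+".npz"); i,d,K,W=f["i"],f["d"],f["K"],f["W"]
    H,S,V=cv2.split(cv2.cvtColor(i,cv2.COLOR_BGR2HSV))
    a=pts(d,K,W,np.ones(d.shape,bool)); v,u=np.nonzero(d>0); S=S[v,u];H=H[v,u];V=V[v,u]
    rr=np.hypot(a[:,0]-.5435,a[:,1]-.0945)
    p=a[((H<6)|(H>172))&(S>150)&(rr<.22)&(rr>.12)&(a[:,2]<.14)]
    if len(p): t=p[p[:,2]>p[:,2].max()-.006]; print(n,"ring",p[:,2].max(),t.mean(0),len(t))
    p=a[(H>22)&(H<34)&(S>110)&(rr<.022)&(abs(a[:,2]-.096)<.008)]
    if len(p): print(n,"guard disc",p.mean(0),len(p))
    p=a[(S<70)&(V>120)&(rr<.078)&(rr>.025)&(a[:,2]>.055)&(a[:,2]<.088)]
    if n[0]!="s": p=p[p[:,2]>.074]
    if len(p)>20:
        l=cv2.fitLine(p[:,:2].astype(np.float32),2,0,.01,.01).ravel(); print(n,"wing",len(p),l[2:],np.degrees(np.arctan2(l[1],l[0])),p.min(0),p.max(0))
E
python3 -c "
from m import *
for n in ('t3','s3','w3'): meas(n)"
```

```text
t3 guard disc [0.54436526 0.09522532 0.096162  ] 125
t3 wing 141 [0.5417473  0.09522895] 11.01239 [0.47529395 0.0787932  0.074496  ] [0.61433483 0.11135288 0.08634826]
s3 ring 0.11372159960815076 [ 0.62057363 -0.05440514  0.11084678] 36
s3 guard disc [0.54557581 0.09403471 0.09874804] 73
s3 wing 391 [0.546332   0.09129937] 10.458364 [0.47663965 0.07599741 0.05500975] [0.61528178 0.10889851 0.08442744]
w3 ring 0.11356403242579044 [ 0.61818023 -0.05086027  0.11031765] 596
w3 guard disc [0.54523093 0.09140049 0.0981544 ] 816
w3 wing 542 [0.5153762  0.08953542] 12.614771 [0.47724223 0.07896946 0.07750578] [0.5977934  0.11077037 0.08389766]
```

```bash
cat > st.py <<'E'
from h import *
C=np.array([.5442,.0943]); e=lambda a:np.array([np.cos(np.radians(a)),np.sin(np.radians(a))])
def fp(w,off,side,z,n,r=.058):
    """finger pose for line angle w of wing A; side 0=A,1=B; off=distance from the wing's middle plane"""
    a=w+180*side; p=C+r*e(a)+off*e(a+90); return (p[0],p[1],z,w-90,n)
def stroke(w0,w1,side,n,gap=.006,hov=.135,low=.072,rot=4):
    k=int(np.ceil((w0-w1)/4)); L=[fp(w0,.0145+gap,side,hov,n),fp(w0,.0145+gap,side,low,3),fp(w0,.0145,side,low,1)]
    L+=[fp(w0-(w0-w1)*(j+1)/k,.0145,side,low,1) for j in range(k)]
    L+=[fp(w1,.0145+.004,side,low,1),fp(w1,.0145+.004,side,hov,2)]
    return L
E
python3 - <<'E'
from st import *
plan(stroke(11,1,0,6,gap=.012),0)
E
```

```text
0 0 2.7 -0.0207 -0.0104 0.0163 0; 0 0 2.7 -0.0211 -0.0095 0.0164 0; 0 0 2.7 -0.0216 -0.0084 0.0163 0; 0 0 2.7 -0.0219 -0.0074 0.0164 0; 0 0 2.7 -0.0222 -0.0063 0.0163 0; 0 0 2.7 -0.0226 -0.0054 0.0164 0; 0 0 -0.1 0 0 0.021 0; 0 0 -0.1 0 0 0.021 0
0 0 -0.1 0 -0.0001 0.021 0; 0.1 0 0.1 0.012 0.0001 0 0; 0 0 3.4 0.0034 -0.0008 0 0; 0 0 3.3 0.0034 -0.0007 0 0; 0 0 3.3 0.0034 -0.0008 0 0; 0 0 0 -0.004 0 0 0; 0 0 0 0 0 -0.0315 0; 0 0 0 0 0 -0.0315 0
end [0.6019 0.1138 0.135 ] [-180.   -0.  -89.]
```

>>> {"fn": "move_arm", "kwargs": {
  "rows": "0 0 2.7 -0.0207 -0.0104 0.016 0; 0 0 2.7 -0.021 -0.0095 0.016 0; 0 0 2.7 -0.0215 -0.0085 0.016 0; 0 0 2.7 -0.022 -0.0075 0.016 0; 0 0 2.7 -0.022 -0.0063 0.016 0; 0 0 2.6 -0.0225 -0.0055 0.016 0; 0 0 0 0 0 0 0; 0 0 0 0 0 0 0",
  "squeeze": 10
}}

```text
t: 9.1
eef_pos: [0.5969, 0.1312, 0.138]
ee_rot: [3.141, -0.0, -1.379]
force: [-0.2, 0.6, 0.3]
width: 0.0003
gripper_force: 0.0
```

```bash
python3 - <<'E'
from st import *
s=arm.get_state(); print(s["t"],s["eef_pos"],np.degrees(s["ee_rot"]),s["force"],s["width"],s["q"])
print(fp(11,.0265,0,.135,1))
i,d,K,W=cam("wrist"); np.savez("w4.npz",i=i,d=d,K=K,W=W); cv2.imwrite("pics/w4.png",i)
from m import meas
meas("w4")
E
```

```text
9.1 [0.59688673 0.13115472 0.13798102] [ 1.79975437e+02 -2.32131270e-02 -7.90014594e+01] [-0.24722224  0.62022001  0.31288839] 0.0002578617226593132 [ 5.35686950e-01  3.32266791e-01 -2.61866982e-01  2.85878705e-04
 -9.77202731e-01 -3.43886258e-01]
(np.float64(0.596077938262486), np.float64(0.1313800420932027), 0.135, -79, 1)
w4 guard disc [0.54363613 0.09516508 0.09823225] 2755
w4 wing 3016 [0.54104006 0.09520046] 11.020906 [0.47309808 0.07867496 0.07532955] [0.61356131 0.11358624 0.08436674]
```

View pics/w4.png

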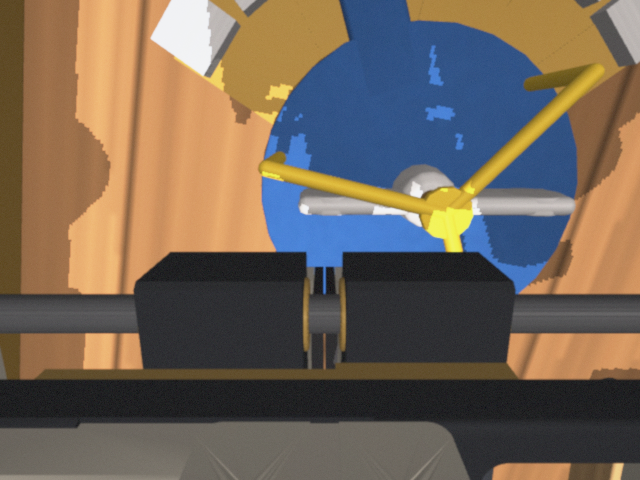

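The fingers hover beside wing A with clear room between the spokes. The wing runs across row 204, the guard disc is at (448,210), and the fitted wing line is at 11.0°. I'll descend and push.

```bash
sed -i 's/\[.5442,.0943\]/[.5438,.095]/' st.py; python3 - <<'E'
from st import *
plan(stroke(11,1,0,1,gap=.0115),0)
E
```

```text
0 0 0 -0.0008 0.0011 0.0033 0; 0 0 0 0 0 0.021 0; 0 0 0 0 0 0.021 0; 0 0 0 0 0 0.021 0; 0 0 0 0.0115 0 0 0; 0 0 3.3 0.0034 -0.0007 0 0; 0 0 3.3 0.0034 -0.0008 0 0; 0 0 3.4 0.0034 -0.0007 0 0
0 0 0 -0.004 0 0 0; 0 0 0 0 0 -0.0315 0; 0 0 0 0 0 -0.0315 0
end [0.6015 0.1145 0.135 ] [-180.   -0.  -89.]
```

>>> {"fn": "move_arm", "kwargs": {
  "rows": "0 0 0 0 0.001 0.024 0; 0 0 0 0 0 0.021 0; 0 0 0 0 0 0.021 0; 0 0 0 0 0 0 0"
}}

```text
t: 9.65
eef_pos: [0.595, 0.1303, 0.0712]
ee_rot: [3.139, -0.001, -1.38]
force: [-0.2, 0.2, 0.3]
width: 0.0004
gripper_force: 0.0
```

>>> {"fn": "move_arm", "kwargs": {
  "rows": "0 0 0 0.006 0 0 0; 0 0 0 0.005 0 0 0; 0 0 3.3 0.0034 -0.0007 0 0; 0 0 3.3 0.0034 -0.0008 0 0; 0 0 3.4 0.0034 -0.0007 0 0; 0 0 0 0 0 0 0"
}}

```text
t: 10.4
eef_pos: [0.6022, 0.111, 0.0732]
ee_rot: [-3.14, 0.001, -1.554]
force: [0.3, 2.3, 1.5]
width: 0.0006
gripper_force: 0.9
```

>>> {"fn": "move_arm", "kwargs": {
  "rows": "0 0 0 -0.005 0 0 0; 0 0 0 0 0 -0.031 0; 0 0 0 0 0 -0.032 0; 0 0 0 0 0 0 0"
}}

```text
t: 10.9
eef_pos: [0.6027, 0.1165, 0.1379]
ee_rot: [-3.137, 0.002, -1.553]
force: [-0.2, 0.2, 0.2]
width: 0.0005
gripper_force: 0.0
```

```bash
python3 - <<'E'
from st import *
s=arm.get_state(); print(s["t"],s["eef_pos"],np.degrees(s["ee_rot"]),s["force"],s["q"][5])
for c in ("wrist","side"):
    n=c[0]+"5"; i,d,K,W=cam(c); np.savez(n+".npz",i=i,d=d,K=K,W=W)
    from m import meas
    meas(n)
L=stroke(1,-59,1,8); plan(L,0)
E
```

```text
10.9 [0.60271605 0.11650034 0.1379115 ] [-1.79745834e+02  8.60232431e-02 -8.89527554e+01] [-0.20081683  0.23275293  0.20613066] -0.49143480621740415
w5 guard disc [0.5443891  0.0943489  0.09821112] 2723
w5 wing 2272 [0.52286094 0.09521107] -3.7434556 [0.47241319 0.08848734 0.07415302] [0.61394807 0.10286806 0.08391278]
s5 ring 0.11435975840077617 [ 0.62068976 -0.05373275  0.11106952] 32
s5 guard disc [0.54652478 0.09820606 0.09869783] 56
s5 wing 427 [0.54741764 0.09148844] -2.3033538 [0.47546919 0.08465162 0.05506482] [0.6165777  0.1019299  0.08406959]
0 0 0 0.0051 0.0144 0 0; 0 0 0 0.005 0.0145 0 0; 0 0 0 0.0051 0.0144 0 0; 0 0 0 0.005 0.0145 0 0; 0 0 0 0.0051 0.0144 0 0; 0 0 0 0.005 0.0145 0.0001 0; 0 0 0 0.0051 0.0144 0 0; 0 0 0 0.005 0.0144 0 0
0 0 0 0 0 0.021 0; 0 0 0 0 0 0.021 0; 0 0 0 0 0 0.021 0; 0 0 0 -0.006 0 0 0; 0 0 4 -0.0041 0.0009 0 0; 0 0 4 -0.004 0.0009 0 0; 0 0 4 -0.0041 0.0009 0 0; 0 0 4 -0.0041 0.0008 0 0
0 0 4 -0.0041 0.0009 0 0; 0 0 4 -0.0041 0.0009 0 0; 0 0 4 -0.004 0.0008 0 0; 0 0 4 -0.0041 0.0009 0 0; 0 0 4 -0.0041 0.0009 0 0; 0 0 4 -0.0041 0.0008 0 0; 0 0 4 -0.0041 0.0009 0 0; 0 0 4 -0.004 0.0009 0 0
0 0 4 -0.0041 0.0009 0 0; 0 0 4 -0.0041 0.0008 0 0; 0 0 4 -0.0041 0.0009 0 0; 0 0 0 0.004 0 0 0; 0 0 0 0 0 -0.0315 0; 0 0 0 0 0 -0.0315 0
end [0.4981 0.1352 0.135 ] [ 180.    0. -149.]
```

```bash
python3 - <<'E'
from st import *
plan(stroke(-2,-54,1,8,gap=.008),0)
E
```

```text
0 0 0.4 0.0049 0.0146 0 0; 0 0 0.4 0.005 0.0145 0 0; 0 0 0.4 0.0052 0.0145 0 0; 0 0 0.4 0.0052 0.0145 0 0; 0 0 0.4 0.0053 0.0144 0 0; 0 0 0.4 0.0054 0.0144 0.0001 0; 0 0 0.4 0.0056 0.0144 0 0; 0 0 0.4 0.0056 0.0143 0 0
0 0 -0.1 0 0 0.021 0; 0 0 -0.1 0 0 0.021 0; 0 0 -0.1 0 0 0.021 0; 0 0 0.1 -0.008 0 0 0; 0 0 4 -0.0041 0.0009 0 0; 0 0 4 -0.0041 0.0009 0 0; 0 0 4 -0.004 0.0008 0 0; 0 0 4 -0.0041 0.0009 0 0
0 0 4 -0.0041 0.0009 0 0; 0 0 4 -0.0041 0.0008 0 0; 0 0 4 -0.0041 0.0009 0 0; 0 0 4 -0.0041 0.0009 0 0; 0 0 4 -0.004 0.0008 0 0; 0 0 4 -0.0041 0.0009 0 0; 0 0 4 -0.0041 0.0009 0 0; 0 0 4 -0.0041 0.0009 0 0
0 0 4 -0.0041 0.0008 0 0; 0 0 0 0.004 0 0 0; 0 0 0 0 0 -0.0315 0; 0 0 0 0 0 -0.0315 0
end [0.4948 0.131  0.135 ] [ 180.    0. -144.]
```

>>> {"fn": "move_arm", "kwargs": {
  "rows": "0 0 0.4 0.005 0.0145 0 0; 0 0 0.4 0.005 0.0145 0 0; 0 0 0.4 0.0052 0.0145 0 0; 0 0 0.4 0.0052 0.0145 0 0; 0 0 0.4 0.0053 0.0145 0 0; 0 0 0.4 0.0054 0.0145 0 0; 0 0 0.4 0.0055 0.0144 0 0; 0 0 0.3 0.0055 0.0143 0 0"
}}

```text
t: 12.0
eef_pos: [0.4843, 0.0743, 0.1351]
ee_rot: [-3.141, 0.0, -1.608]
force: [-0.7, 1.0, 0.1]
width: 0.0003
gripper_force: 0.0
```

>>> {"fn": "move_arm", "kwargs": {
  "rows": "0 0 0 0 0 0.001 0; 0 0 0 0 0 0 0"
}}

```text
t: 12.25
eef_pos: [0.4855, 0.0748, 0.1342]
ee_rot: [-3.141, 0.0, -1.608]
force: [-0.6, 0.2, -0.5]
width: 0.0005
gripper_force: 0.0
```

```bash
python3 - <<'E'
from st import *
from m import meas
s=arm.get_state(); print(s["t"],s["eef_pos"],np.degrees(s["ee_rot"]),s["force"],s["q"][5])
print(fp(-2,.0225,1,.135,1))
for c in ("side","top","wrist"):
    n=c[0]+"6"; i,d,K,W=cam(c); np.savez(n+".npz",i=i,d=d,K=K,W=W); meas(n)
E
```

```text
12.25 [0.48550534 0.07479721 0.13422231] [-1.79968216e+02  1.13199251e-02 -9.21198320e+01] [-0.57530444  0.19022228 -0.52594913] -0.5912074953719314
(np.float64(0.48505009335708615), np.float64(0.07453787720081541), 0.135, -92, 1)
s6 ring 0.11419126200040042 [ 0.62172889 -0.05466384  0.11058535] 39
s6 guard disc [0.54555815 0.09466032 0.09870513] 73
s6 wing 427 [0.547155   0.09146599] -2.17691 [0.47548777 0.08488785 0.05531071] [0.61660882 0.10352278 0.08497475]
t6 ring 0.11645991181044435 [ 0.62059713 -0.05289637  0.11257298] 6
w6 ring 0.10759288703628503 [ 0.60809522 -0.03513012  0.10381925] 398
w6 wing 478 [0.5962425  0.09077087] -1.9653902 [0.48486733 0.08832608 0.07526485] [0.61359851 0.09648115 0.08321012]
```

>>> {"fn": "move_arm", "kwargs": {
  "rows": "0 0 0 0 0 0.021 0; 0 0 0 0 0 0.021 0; 0 0 0 0 0 0.02 0; 0 0 0 -0.004 0 0 0; 0 0 0 -0.004 0 0 0; 0 0 4 -0.0041 0.0009 0 0; 0 0 4 -0.0041 0.0009 0 0; 0 0 4 -0.0041 0.0009 0 0"
}}

```text
t: 13.4
eef_pos: [0.4842, 0.0951, 0.0728]
ee_rot: [-3.141, -0.0, -1.82]
force: [0.3, -3.3, -1.5]
width: 0.0006
gripper_force: 1.4
```

>>> {"fn": "move_arm", "kwargs": {
  "rows": "0 0 4 -0.0041 0.0009 0 0; 0 0 4 -0.0041 0.0009 0 0; 0 0 4 -0.0041 0.0009 0 0; 0 0 4 -0.0041 0.0008 0 0; 0 0 4 -0.0041 0.0009 0 0; 0 0 4 -0.0041 0.0009 0 0; 0 0 4 -0.0041 0.0009 0 0"
}}

```text
t: 14.28
eef_pos: [0.4907, 0.1233, 0.0728]
ee_rot: [3.141, -0.001, -2.309]
force: [-1.9, -0.9, 0.8]
width: 0.0007
gripper_force: 1.4
```

```bash
python3 - <<'E'
from st import *
s=arm.get_state(); print(s["t"],s["eef_pos"],np.degrees(s["ee_rot"]),s["force"],s["q"][5]); print(fp(-42,.0145,1,.072,1))
E
```

```text
14.275 [0.49066283 0.12334157 0.07281234] [ 1.79983054e+02 -3.54560992e-02 -1.32275019e+02] [-1.86187213 -0.94775058  0.81631691] -1.3726300172043813
(np.float64(0.4909952063301077), np.float64(0.12303397519939156), 0.072, -132, 1)
```

On track. I'll finish the stroke to −54° and lift out.

>>> {"fn": "move_arm", "kwargs": {
  "rows": "0 0 4 -0.0041 0.0009 0 0; 0 0 4 -0.0041 0.0009 0 0; 0 0 4 -0.0041 0.0009 0 0; 0 0 0 0 0 0 0; 0 0 0 0.005 0 0 0; 0 0 0 0 0 -0.031 0; 0 0 0 0 0 -0.032 0; 0 0 0 0 0 0 0"
}}

```text
t: 15.28
eef_pos: [0.4958, 0.1317, 0.138]
ee_rot: [-3.141, 0.006, -2.514]
force: [0.1, 0.2, -0.8]
width: 0.0004
gripper_force: 0.0
```

```bash
python3 - <<'E'
from st import *
from m import meas
s=arm.get_state(); print(s["t"],s["eef_pos"],np.degrees(s["ee_rot"]),s["force"],s["q"][5])
for c in ("side","top","wrist"):
    n=c[0]+"7"; i,d,K,W=cam(c); np.savez(n+".npz",i=i,d=d,K=K,W=W); meas(n)
plan(stroke(-56,-114,0,8,gap=.008),0)
E
```

```text
15.275 [0.49582283 0.13172196 0.13801727] [-179.9629981     0.35749792 -144.05073247] [ 0.07574811  0.21625711 -0.83100929] -1.5873613218029028
s7 ring 0.11384151977318147 [ 0.62102982 -0.05414165  0.1107527 ] 41
s7 guard disc [0.54636642 0.09537484 0.09872555] 68
s7 wing 354 [0.55079716 0.08383925] -54.955482 [0.50428446 0.032683   0.05507802] [0.59017225 0.15280901 0.08405684]
t7 ring 0.1153240962144062 [ 0.61981038 -0.05314988  0.11166635] 12
t7 wing 27 [0.5806435  0.04457724] -58.36876 [0.57309927 0.0364026  0.07411371] [0.58831001 0.05301286 0.08579711]
w7 wing 1027 [0.5722352  0.05139414] -54.548454 [0.50626044 0.03637116 0.07401774] [0.58563585 0.14395905 0.08336379]
0 0 0.2 -0.005 -0.0146 0 0; 0 0 0.2 -0.0051 -0.0146 0 0; 0 0 0.2 -0.0051 -0.0146 -0.0001 0; 0 0 0.2 -0.0052 -0.0145 0 0; 0 0 0.2 -0.0052 -0.0146 0 0; 0 0 0.2 -0.0053 -0.0145 0 0; 0 0 0.2 -0.0053 -0.0145 -0.0001 0; 0 0 0.2 -0.0054 -0.0145 0 0
0 0 0.1 0 0 0.021 0; 0 0 0.1 0 0 0.021 0; 0 0 0.1 0 0 0.021 0; 0 0 0 0.008 0 0 0; 0 0 3.8 0.0039 -0.0009 0 0; 0 0 3.9 0.004 -0.0008 0 0; 0 0 3.9 0.0039 -0.0008 0 0; 0 0 3.8 0.004 -0.0009 0 0
0 0 3.9 0.0039 -0.0008 0 0; 0 0 3.9 0.004 -0.0009 0 0; 0 0 3.8 0.0039 -0.0008 0 0; 0 0 3.9 0.004 -0.0009 0 0; 0 0 3.9 0.0039 -0.0008 0 0; 0 0 3.8 0.0039 -0.0009 0 0; 0 0 3.9 0.004 -0.0008 0 0; 0 0 3.9 0.0039 -0.0008 0 0
0 0 3.8 0.004 -0.0009 0 0; 0 0 3.9 0.0039 -0.0008 0 0; 0 0 3.9 0.004 -0.0009 0 0; 0 0 0 -0.004 0 0 0; 0 0 0 0 0 -0.0315 0; 0 0 0 0 0 -0.0315 0
end [0.5371 0.0345 0.135 ] [180.  -0. 156.]
```

>>> {"fn": "move_arm", "kwargs": {
  "rows": "0 0 0.2 -0.005 -0.0146 0 0; 0 0 0.2 -0.0051 -0.0146 0 0; 0 0 0.2 -0.0051 -0.0146 0 0; 0 0 0.2 -0.0052 -0.0145 0 0; 0 0 0.2 -0.0052 -0.0145 0 0; 0 0 0.2 -0.0053 -0.0145 0 0; 0 0 0.2 -0.0053 -0.0145 0.001 0; 0 0 0.3 -0.0053 -0.0145 0.002 0"
}}

```text
t: 16.42
eef_pos: [0.5959, 0.0591, 0.132]
ee_rot: [-3.142, 0.0, -2.546]
force: [0.6, -0.1, -0.5]
width: 0.0008
gripper_force: 0.0
```

>>> {"fn": "move_arm", "kwargs": {
  "rows": "0 0 0 0 0 0 0; 0 0 0 0 0 0 0"
}}

```text
t: 16.68
eef_pos: [0.5948, 0.0595, 0.1318]
ee_rot: [3.141, -0.0, -2.546]
force: [-0.4, -0.8, -0.0]
width: 0.0003
gripper_force: 0.0
```

```bash
python3 - <<'E'
from st import *
s=arm.get_state(); print(s["t"],s["eef_pos"],np.degrees(s["ee_rot"]),s["force"],s["q"]); print(fp(-56,.0225,0,.135,1))
E
```

```text
16.675 [0.59480689 0.05953041 0.13183297] [ 1.79988501e+02 -2.81105911e-02 -1.45855264e+02] [-0.4013658  -0.80312631 -0.03415681] [ 4.26307968e-01  3.18353236e-01 -2.98753029e-01 -1.40949095e-04
 -9.54207528e-01 -1.40108474e+00]
(np.float64(0.5948865337837916), np.float64(0.059497661119899375), 0.135, -146, 1)
```

>>> {"fn": "move_arm", "kwargs": {
  "rows": "0 0 0 0 0 0.02 0; 0 0 0 0 0 0.02 0; 0 0 0 0 0 0.02 0; 0 0 0 0.004 0 0 0; 0 0 0 0.004 0 0 0; 0 0 3.9 0.004 -0.0009 0 0; 0 0 3.9 0.004 -0.0009 0 0; 0 0 3.9 0.004 -0.0008 0 0"
}}

```text
t: 17.68
eef_pos: [0.5804, 0.0475, 0.0736]
ee_rot: [-3.142, 0.004, -2.751]
force: [2.2, 2.3, -0.7]
width: 0.0005
gripper_force: 1.4
```

>>> {"fn": "move_arm", "kwargs": {
  "rows": "0 0 3.9 0.004 -0.0009 0 0; 0 0 3.9 0.004 -0.0008 0 0; 0 0 3.9 0.004 -0.0009 0 0; 0 0 3.9 0.004 -0.0008 0 0; 0 0 3.9 0.004 -0.0009 0 0; 0 0 3.9 0.004 -0.0008 0 0; 0 0 3.9 0.004 -0.0009 0 0"
}}

```text
t: 18.55
eef_pos: [0.5679, 0.0389, 0.0768]
ee_rot: [3.134, 0.027, 3.06]
force: [51.6, -11.3, -31.6]
width: 0.0005
gripper_force: 26.2
```

```bash
python3 - <<'E'
from st import *
s=arm.get_state(); print(s["t"],s["eef_pos"],np.degrees(s["ee_rot"]),s["force"],s["q"][5]); print(fp(-95,.0145,0,.072,1))
plan([fp(w,.0145,0,.072,1) for w in (-99,-103,-107,-111,-114)],0)
E
```

```text
18.55 [0.56786363 0.03892131 0.07677008] [179.55428115   1.57090545 175.34427348] [ 51.63057051 -11.31849817 -31.62199799] -2.074735532726177
(np.float64(0.5531897900429661), np.float64(0.03595694924083771), 0.072, -185, 1)
0.5 1.6 4.4 0.0186 -0.005 0.0042 0; 0 0 4 0.0041 -0.0009 0 0; 0 0 4 0.0041 -0.0009 0 0; 0 0 4 0.004 -0.0008 0 0; 0 0 3 0.0031 -0.0007 0 0
end [0.5335 0.0361 0.072 ] [-180.   -0.  156.]
```

>>> {"fn": "move_arm", "kwargs": {
  "rows": "0 0 0 -0.01 0.002 0 0; 0 0 0 -0.008 0.002 0 0; 0 0 0 0 0 0 0"
}}

```text
t: 18.92
eef_pos: [0.5713, 0.0383, 0.0725]
ee_rot: [3.141, -0.0, 3.057]
force: [-0.5, 0.5, 0.3]
width: 0.0002
gripper_force: 0.0
```

```bash
python3 - <<'E'
from st import *
from m import meas
s=arm.get_state(); print(s["t"],s["eef_pos"],np.degrees(s["ee_rot"]),s["force"],s["moment"],s["q"])
for c in ("side","top","wrist"):
    n=c[0]+"8"; i,d,K,W=cam(c); np.savez(n+".npz",i=i,d=d,K=K,W=W); meas(n)
    if c!="top": cv2.imwrite(f"pics/{n}.png",i if c=="wrist" else cv2.resize(i[100:330,220:440],None,fx=2.5,fy=2.5,interpolation=2))
E
```

```text
18.925 [0.57134148 0.03829988 0.07246611] [ 1.79992419e+02 -4.43449044e-03  1.75152260e+02] [-0.51440217  0.45362019  0.29192095] [ 0.01475361 -0.10362671 -0.00310858] [ 4.08381361e-01  3.48944618e-01 -4.17693424e-01 -2.12690742e-04
 -8.04163855e-01 -2.06363917e+00]
s8 ring 0.11416504266567351 [ 0.6210356  -0.05449563  0.1105315 ] 40
s8 guard disc [0.53765182 0.09686037 0.09836027] 27
s8 wing 126 [0.55040854 0.06230882] -80.701614 [0.53364413 0.02119641 0.05521321] [0.5747406  0.16683948 0.08325562]
t8 ring 0.11566019291633389 [ 0.62208789 -0.05622601  0.111313  ] 10
t8 guard disc [0.54090179 0.09550952 0.09625672] 86
t8 wing 78 [0.54001033 0.14095956] -83.43169 [0.53178391 0.04270292 0.0741257 ] [0.54931856 0.16602494 0.08704452]
w8 guard disc [0.53895665 0.09559474 0.09799474] 4717
w8 wing 4337 [0.54393    0.08201338] -83.93204 [0.53117145 0.02589668 0.07400229] [0.55934654 0.15340908 0.08423807]
```

View pics/s8.png

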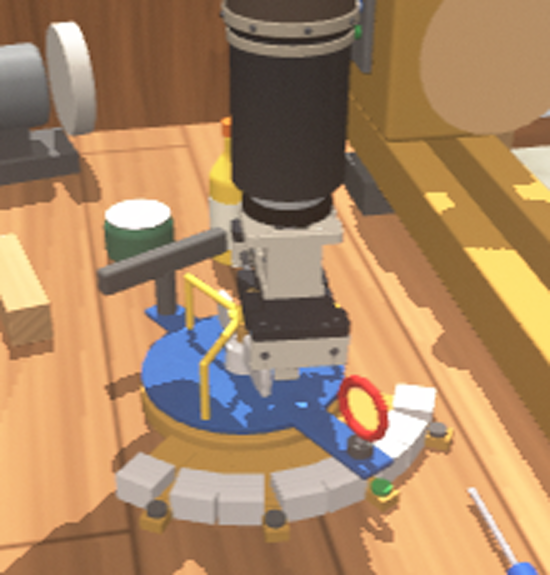

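Wing A is now at about −83.5°, which is 94° from where it started, and something blocked it hard. That could be the stop, or a finger catching on something. I'll test it with a gentle, higher push lined up with the wing.

```bash
python3 - <<'E'
from st import *
s=arm.get_state()
plan([fp(-83.5,.0215,0,.080,3),fp(-83.5,.0145,0,.080,2),fp(-83.5,.0125,0,.080,1)],0)
E
```

```text
0 0 -3.8 -0.0003 0.0006 -0.0026 0; 0 0 -3.8 -0.0003 0.0006 -0.0027 0; 0 0 -3.8 -0.0004 0.0005 -0.0026 0; 0 0 0 0.0035 0 0 0; 0 0 0 0.0035 0 0 0; 0 0 0.1 0.002 0 0 0
end [0.5628 0.0388 0.08  ] [-180.    -0.  -173.5]
```

>>> {"fn": "move_arm", "kwargs": {
  "rows": "0 0 -3.8 0 0.0006 -0.003 0; 0 0 -3.8 -0.0005 0.0006 -0.003 0; 0 0 -3.8 -0.0005 0.0005 -0.002 0; 0 0 0 0.0035 0 0 0; 0 0 0 0.0035 0 0 0; 0 0 0 0.002 0 0 0; 0 0 0 0 0 0 0"
}}

```text
t: 19.95
eef_pos: [0.5671, 0.0399, 0.0809]
ee_rot: [3.141, 0.007, -3.027]
force: [12.2, -1.1, -8.7]
width: 0.0006
gripper_force: 6.1
```

>>> {"fn": "move_arm", "kwargs": {
  "rows": "0 0 0 0.001 0 0 0; 0 0 0 0 0 0 0"
}}

```text
t: 20.2
eef_pos: [0.5671, 0.0399, 0.081]
ee_rot: [3.141, 0.009, -3.027]
force: [15.3, -2.7, -9.5]
width: 0.0005
gripper_force: 7.5
```

```bash
python3 - <<'E'
from st import *
from m import meas
s=arm.get_state(); print(s["t"],s["eef_pos"],np.degrees(s["ee_rot"]),s["force"],s["moment"])
q=s["eef_pos"][:2]-C; print("off from line -83.5:",q@e(6.5))
for c in ("side","top","wrist"):
    n=c[0]+"9"; i,d,K,W=cam(c); np.savez(n+".npz",i=i,d=d,K=K,W=W); meas(n)
    if c=="wrist": cv2.imwrite("pics/w9.png",i)
E
```

```text
20.2 [0.56706038 0.03992375 0.08099678] [ 179.95213617    0.50900558 -173.44497361] [15.32965599 -2.70416896 -9.53578426] [-0.68654166 -5.93918131  0.06958021]
off from line -83.5: 0.01687604697458954
s9 ring 0.11403213512928623 [ 0.6209275  -0.05424231  0.11065049] 39
s9 guard disc [0.53828916 0.10566869 0.09862547] 12
s9 wing 207 [0.55148494 0.05541531] -80.52889 [0.533827   0.01940807 0.05508856] [0.57702951 0.16541359 0.08790698]
t9 ring 0.10932787396065846 [ 0.6242296  -0.06164     0.10679515] 10
t9 guard disc [0.53558177 0.09025888 0.09496541] 25
t9 wing 42 [0.5372798  0.15107936] -77.475784 [0.53173278 0.13905041 0.0743297 ] [0.54407493 0.16555897 0.08704487]
w9 ring 0.08825178658457211 [ 0.60310746 -0.0303457   0.08536336] 18
w9 guard disc [0.53625516 0.09824736 0.0979669 ] 2486
w9 wing 3623 [0.5426565  0.08993702] -83.8936 [0.53031137 0.02465117 0.07401037] [0.55623845 0.16166424 0.08789641]
```

View pics/w9.png

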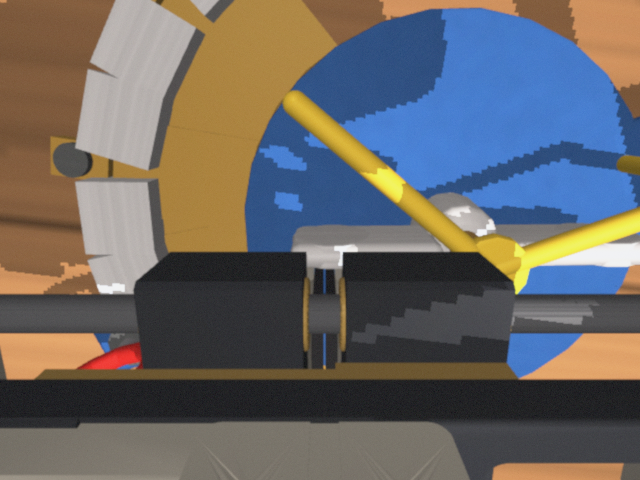

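The fingers are against the wing (row 240). The dark finger carrier's corner at about (512,260) comes very near the guard disc at (500,255), so I'll check from depth whether the two meet.

```bash
python3 - <<'E'
from st import *
f=np.load("w9.npz"); d,K,W=f["d"],f["K"],f["W"]
m=np.array(arm.camera_model("wrist")["mount"])
for (u,v) in [(150,270),(300,260),(400,260),(400,300),(505,262),(505,300),(318,262),(332,262),(330,300),(322,300),(580,315),(500,255),(470,240),(580,230),(330,246),(330,235),(400,390),(110,352)]:
    z=d[v,u]; c=np.array([(u-K[0,2])/K[0,0]*z,(v-K[1,2])/K[1,1]*z,z,1]); print((u,v),"tool",(m@c)[:3].round(3),"world",(W@c)[:3].round(3))
s=arm.get_state(); print(s["q"])
E
```

```text
(150, 270) tool [ 0.04  -0.034 -0.076] world [0.531 0.002 0.156]
(300, 260) tool [ 0.04  -0.005 -0.071] world [0.527 0.03  0.151]
(400, 260) tool [ 0.039  0.016 -0.069] world [0.526 0.051 0.15 ]
(400, 300) tool [ 0.037  0.013 -0.083] world [0.529 0.049 0.164]
(505, 262) tool [ 0.021  0.062 -0.017] world [0.539 0.099 0.098]
(505, 300) tool [ 0.036  0.032 -0.082] world [0.527 0.068 0.163]
(318, 262) tool [ 0.015 -0.002 -0.001] world [0.552 0.036 0.082]
(332, 262) tool [ 0.015  0.003 -0.001] world [0.552 0.041 0.082]
(330, 300) tool [ 0.032  0.001 -0.074] world [0.534 0.037 0.154]
(322, 300) tool [ 0.033 -0.001 -0.074] world [0.534 0.035 0.155]
(580, 315) tool [ 0.03   0.05  -0.076] world [0.531 0.086 0.157]
(500, 255) tool [ 0.023  0.06  -0.016] world [0.537 0.097 0.097]
(470, 240) tool [ 0.028  0.049 -0.017] world [0.533 0.086 0.097]
(580, 230) tool [ 0.032  0.087 -0.015] world [0.526 0.123 0.096]
(330, 246) tool [0.021 0.002 0.   ] world [0.546 0.04  0.081]
(330, 235) tool [0.022 0.002 0.014] world [0.545 0.04  0.067]
(400, 390) tool [ 0.026  0.012 -0.094] world [0.539 0.049 0.175]
(110, 352) tool [-0.037 -0.101  0.022] world [ 0.616 -0.056  0.059]
[ 0.41569354  0.32785232 -0.42708179  0.00254858 -0.80717873 -1.87383688]
```

```bash
python3 - <<'E'
from st import *
s=arm.get_state(); T=R.from_euler('xyz',s["ee_rot"])
for n in ("s9","t9"):
    f=np.load(n+".npz"); H,S,V=cv2.split(cv2.cvtColor(f["i"],cv2.COLOR_BGR2HSV)); ok=~((H>20)&(H<36)&(S>100)|(H>100)&(H<125)&(S>130))
    p=T.inv().apply(pts(f["d"],f["K"],f["W"],ok)-s["eef_pos"])
    for a,b in ((-.11,-.08),(-.08,-.06),(-.06,-.04),(-.04,-.02),(-.02,-.005),(-.005,.01)):
        q=p[(p[:,2]>a)&(p[:,2]<b)&(abs(p[:,0])<.06)&(abs(p[:,1])<.11)]
        if len(q): print(n,(a,b),len(q),"x",q[:,0].min().round(3),q[:,0].max().round(3),"y",q[:,1].min().round(3),q[:,1].max().round(3))
f=np.load("top0.npz"); i,d,K,W=f["i"],f["d"],f["K"],f["W"]
from m import *
meas("top0")
E
```

```text
s9 (-0.11, -0.08) 1214 x -0.042 0.037 y -0.1 0.096
s9 (-0.08, -0.06) 474 x -0.042 0.037 y -0.092 0.085
s9 (-0.06, -0.04) 12 x -0.032 0.035 y -0.089 0.081
s9 (-0.04, -0.02) 61 x -0.051 0.009 y -0.109 0.015
s9 (-0.02, -0.005) 71 x -0.038 0.06 y -0.083 0.11
s9 (-0.005, 0.01) 198 x -0.041 0.02 y -0.082 0.11
t9 (-0.11, -0.08) 853 x -0.041 0.038 y -0.097 0.096
t9 (-0.08, -0.06) 219 x 0.013 0.038 y -0.087 0.087
t9 (-0.06, -0.04) 1 x 0.033 0.033 y -0.081 -0.081
t9 (-0.04, -0.02) 13 x -0.052 -0.002 y -0.11 0.055
t9 (-0.02, -0.005) 21 x -0.003 0.057 y 0.001 0.103
t9 (-0.005, 0.01) 20 x 0.011 0.021 y -0.002 0.11
top0 ring 0.11306137764219226 [ 0.53552539 -0.0697316   0.10948365] 20
top0 guard disc [0.54456312 0.09511789 0.09640623] 128
top0 wing 137 [0.54062957 0.09789973] -18.859928 [0.47744556 0.07045014 0.0740723 ] [0.61381138 0.12162541 0.08620661]
```

The finger contact is clean: the gripper body is at z≥0.14, so nothing but the wing is touched. I'll do one last independent check by pushing the wing at a smaller radius and seeing whether it stays at the same angle.

>>> {"fn": "move_arm", "kwargs": {
  "rows": "0 0 0 -0.008 0 0 0; 0 0 0 0 0.012 0.004 0; 0 0 0 0.004 0 0 0; 0 0 0 0.004 0 0 0; 0 0 0 0.002 0 0 0; 0 0 0 0.002 0 0 0; 0 0 0 0 0 0 0"
}}

```text
t: 21.22
eef_pos: [0.5654, 0.0531, 0.0779]
ee_rot: [3.139, 0.016, -3.024]
force: [26.4, -0.7, -16.6]
width: 0.0008
gripper_force: 13.1
```

```bash
python3 - <<'E'
from st import *
from m import meas
s=arm.get_state(); print(s["t"],s["eef_pos"],np.degrees(s["ee_rot"]),s["force"],s["moment"])
q=s["eef_pos"][:2]-C; print("off",q@e(6.1),"r",q@e(-83.9))
i,d,K,W=cam("wrist"); np.savez("wa.npz",i=i,d=d,K=K,W=W); meas("wa")
E
```

```text
21.225 [0.56536011 0.05312706 0.07789699] [ 179.86303504    0.92148933 -173.28843163] [ 26.35848522  -0.73189692 -16.59098468] [ -0.20512184 -10.07368146   0.09801367]
off 0.016988445702571763 r 0.04392691957866659
wa ring 0.08560682148348739 [ 0.60282897 -0.02801011  0.08198799] 109
wa guard disc [0.53331384 0.09539636 0.09784862] 1314
wa wing 3979 [0.540886   0.10421221] -84.005684 [0.53013128 0.02565051 0.07400147] [0.55454905 0.1665929  0.08759773]
```

The contact is at the same place (17 mm off) and the wing stays at −84°, so the nut is hard against its stop. I'll back off and lift clear.

>>> {"fn": "move_arm", "kwargs": {
  "rows": "0 0 0 -0.006 0 0 0; 0 0 0 -0.006 0 0 0; 0 0 0 0 0 -0.03 0; 0 0 0 0 0 -0.05 0; 0 0 0 0 0 -0.05 0; 0 0 0 0 0 -0.03 0; 0 0 0 0 0 0 0; 0 0 0 0 0 0 0"
}}

```text
t: 22.28
eef_pos: [0.568, 0.0516, 0.2352]
ee_rot: [3.142, -0.002, -3.027]
force: [-0.3, -0.1, 0.2]
width: 0.0006
gripper_force: 0.0
```

```bash
python3 - <<'E'
from st import *
from m import meas
s=arm.get_state(); print(s["t"],s["eef_pos"],s["force"])
for c in ("side","wrist","top"):
    n=c[0]+"b"; i,d,K,W=cam(c); np.savez(n+".npz",i=i,d=d,K=K,W=W); meas(n)
E
```

```text
22.275 [0.56804876 0.0515557  0.23517359] [-0.27652389 -0.13484222  0.17933026]
sb ring 0.11511281928674788 [ 0.6214022  -0.05458704  0.11099736] 36
sb guard disc [0.54543654 0.09440107 0.09867947] 74
sb wing 175 [0.54882574 0.06118569] -82.42212 [0.5342167  0.02135887 0.05502681] [0.55950728 0.16552215 0.08475697]
wb ring 0.09248063032445503 [ 0.60346179 -0.0282767   0.08904588] 26
wb guard disc [0.542678   0.09518921 0.0981201 ] 1358
wb wing 1574 [0.54269236 0.0956993 ] -82.95586 [0.53007179 0.02508608 0.0740156 ] [0.55560118 0.16626684 0.08435249]
tb ring 0.11196637330053538 [ 0.62441079 -0.06067417  0.10900624] 4
tb guard disc [0.54402995 0.09527193 0.09583652] 121
tb wing 155 [0.5453867  0.09552275] -83.26424 [0.53286689 0.02615456 0.07403295] [0.5567542  0.16635114 0.08625921]
```

```bash
python3 -c "
from station import arm
print(arm.job_done())"
```

```text
the job is handed in; nothing more can be done
None
```

I handed the job in at about 22 s of the 61 s. The arm is in the green-dot notch with the pin home. The wing nut is tight against a hard stop, though it turned only about 94° (1.65 rad) to get there, which leaves it over 2.5 rad only if it started near 0.95 rad rather than 0. Two gentler pushes at other heights and radii could not move it further.

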